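# Build the sintering stack for the dental furnace

### The job

Build the sintering stack on the steel-footed loading pedestal, piece by piece from the bottom up: first the plain round kiln plate, then the white three-tooth bridge standing in the middle of the plate, upright, then the taller of the two rings on the plate around the bridge, and last the knobbed lid, seated flat on the ring. Centre every piece and set it down gently, never let it drop; leave the low ring, the stone dental cast and the jar where they are.

Things in the scene. Friction and masses are not known exactly. Their poses are not given: they have to be found in the camera images.
- pedestal: TARGET, fixed to the bench: round loading pedestal, 80 mm diameter, 20 mm high, steel foot, dark waist and flat grey stone top. Origin at the centre of its underside on the bench, z up; the top face is 20 mm above the origin.
- plate: Loose solid kiln plate, a plain sand-coloured disc 70 mm in diameter, 12 mm thick, about 100 g; lies flat on the bench at the start, on its underside. Grip it across the diameter. Origin at the centre of its underside, z up.
- bridge: Loose chalk-white three-tooth dental bridge, a small row of three tooth shapes 32 mm long (its x) by 14 mm wide (its y) by 17 mm high (its z), about 20 g, standing upright on the bench. Grip it across the 14 mm width. Origin at the centre of its underside.
- tall_ring: Loose sand-coloured ceramic ring, the taller of two: 62 mm outer and 52 mm inner diameter, 25 mm high, open at both ends, about 60 g; lies flat on the bench at the start, on its underside. Grip it across the outside. Origin on its axis at its underside, z up.
- low_ring: Loose sand-coloured ceramic ring of the same diameters (62 and 52 mm) but only 11 mm high: the wrong one, too low for the bridge; to be left where it lies. Origin on its axis at its underside.
- lid: Loose sand-coloured ceramic lid, about 90 g: from the bottom up a locating boss 40 mm in diameter and 4 mm high, a disc 66 mm in diameter and 8 mm thick, and a round knob 18 mm in diameter and 20 mm high, 32 mm in all. It stands on the boss on the bench. Take it by the knob. The boss goes inside the ring and the disc rests on the ring's top edge, so the lid's origin (centre of the boss's underside, z up) is then 21 mm above the ring's origin.
- cast: Loose pale yellow stone dental cast, a block 50 x 56 mm with a horseshoe of teeth, 25 mm high; bystander, to be left. Origin at the centre of its underside.
- jar: Loose small jar with a black cap, 36 mm in diameter, 40 mm high; bystander, to be left. Origin at the centre of its underside.

How it is judged:
By the outcome, as a careful person would: the job done as asked, in the order asked, and still so for the second after the job is handed in, with the robot touching nothing.
It also fails if it takes over 120 s, if anything falls off the work surface, if the arm or the gripper's body presses on something with over 40 N, if the wrist force passes 120 N, or if a joint passes its speed limit or range.

### The arm

A 6-joint arm with a two-finger parallel gripper is mounted at the origin on the work surface. World frame = base frame: x ahead of the robot, y to its left, z up, the work surface at z = 0. Lengths are in m, angles in rad, forces in N, time in s.
With the tool pointing down it reaches from about 0.35 to 0.975 m from the base axis. Payload 4.9 kg.
Tool frame: the origin (TCP) lies at the very end of the fingers, on their centre line; the grasp point (between the pads) lies manip.grip_point_offset behind it (manip.grip_point_offset is the distance from the TCP to the grasp point, in m); z points along the fingers, y is the line along which they close (so a half turn about z gives the same grasp; the last joint's range is limited). The gripper opens to 85 mm and grips with 20 to 120 N. Pads are 22 mm wide; open, the fingers measure 114 mm over their backs; the gripper's body (76 mm by 85 mm) begins 54 mm behind the grasp point. The pads swing forward as they close: fully open they stand 13 mm farther back than shut.
Start: joints at [1.134, 0.053, 1.613, -0, 1.476, -0.119], TCP at [0.195, 0.594, 0.231] pointing down, gripper open.
Joint ranges: [-3.01, 3.01], [-1.01, 2.22], [0.06, 2.58], [-1.02, 4.17], [0.09, 2.62], [-3.14, 3.14]. Speed limits (rad/s): [2.57, 2.57, 3.14, 3.14, 3.14, 3.14].

### API

Orientations are given as a unit quaternion [w, x, y, z].
In Python, from plant import manip gives the robot as it stands.
- The arm moves only by the shell command python3 -m crank 'ROWS' [OPENING]. ROWS is JSON, a list of rows, each an object of numbers: "x", "y", "z": the shift along the tool's x, y, z in cm; "turn": the turn about the tool's z in rad. In form: [{"x": .., "y": .., "z": .., "turn": ..}, ...]. A call has 1 to 5 rows; each row shifts and turns the commanded pose from where the row before left it, along the tool's axes as they then stand; what a row does not reach is not made up. A row lasts 1/10 s, in which the tool goes at most 50 mm and 8.59 degrees, less where a joint would pass 70% of its speed; a pose out of reach is approached as far as the arm can. A call with a gripper value outside its range is refused whole. OPENING is the opening in per cent of the stroke, from 0 (shut) to 100 (fully open), set as the call begins (- or left out, the last holds). The fingers move at their own pace and stop on an object; the grip force is fixed at half the most. Time passes only in rows, so rows that do not move let the fingers close. It gives the time, the measured TCP pose, the force, the opening and the grip force at its end, in the units of the state.
- manip.state(): the state, without advancing time (a new reading comes with each control period).
- manip.grab_frame(name): name is "side" or "top"; returns (picture, depth): 400x640x3 uint8, red, green, blue; 400x640 float32, m along the optical axis (not along the pixel's ray), 0 where there is no reading.
- manip.camera_model(name): a dict with "mtx" (3x3 intrinsics, pixels), "world_to_cam" (4x4, takes a point from world to camera coordinates). Camera axes: x right, y down, z forward; pixel columns grow to the right and rows downward; lengths in m; the calibration is good to about 2 mm. A picture is of the moment at which its call begins. camera_model takes no time and is no camera call.
- manip.job_done(): hands the job in; it is judged then, once.
The state is a dict: "time": time; "joint_pos": joint angles; "joint_vel": joint speeds; "joint_efforts": joint torques, N m; "tool_pos": TCP position; "tool_rot": TCP orientation; "contact_force": force on the tool from outside, world axes, zero at the start; "ft_torque": the same for the moment, N m; "gripper_width": opening from 0.0 (shut) to 1.0 (fully open); "grasp_force": force on a finger pad.
Only numpy, scipy, OpenCV 4.12 (cv2) and the standard library are available. Lean on these libraries where they do the work, as an engineer would, in place of code of your own. Each camera call takes 0.05 s, during which the arm holds its last target. There are 200 camera calls.

## Working session

There is one attempt and no reset: what is moved stays moved. The work goes in short steps, Python scripts to look and compute and a shell command to move; the robot and the scene stay as the last step left them, time stands still between calls to the robot, and variables do not carry over. Pictures are saved under pics/ and viewed, at most 14 in all, crops included, and the job is handed in when it is done.

```bash
ls; mkdir -p pics; python3 - <<'E'
from plant import manip
import cv2,numpy as np
np.set_printoptions(precision=4,suppress=True)
print(manip.grip_point_offset, manip.state())
for n in("top","side"):
    p,d=manip.grab_frame(n); cv2.imwrite(f"pics/{n}0.png",p[:,:,::-1]); np.savez(f"{n}0.npz",p=p,d=d)
    m=manip.camera_model(n);print(n,m["mtx"],m["world_to_cam"])
E
```

```text
pics
0.0187 {'time': 0.0, 'joint_pos': array([ 1.134 ,  0.0534,  1.6142,  0.    ,  1.476 , -0.119 ]), 'joint_vel': array([-0.0008, -0.0012, -0.0003, -0.0013,  0.0002, -0.0018]), 'joint_efforts': array([ -0.0012, -39.3687, -37.0176,  -0.0002,   0.0069,   0.    ]), 'tool_pos': array([0.195 , 0.5932, 0.2301]), 'tool_rot': array([-0.0003,  0.1582,  0.9874, -0.001 ]), 'contact_force': array([-0.202 , -0.1217, -0.3202]), 'ft_torque': array([-0.014 ,  0.0467,  0.0283]), 'grasp_force': 0.0, 'gripper_width': 0.998243129825996}
top [[413.7641   0.     319.9733]
 [  0.     413.7641 197.3058]
 [  0.       0.       1.    ]] [[ 0.0092 -1.     -0.0036 -0.0075]
 [-0.9949 -0.0088 -0.1001  0.5307]
 [ 0.1001  0.0046 -0.995   0.6995]
 [ 0.      0.      0.      1.    ]]
side [[444.8138   0.     315.7365]
 [  0.     444.8138 193.4191]
 [  0.       0.       1.    ]] [[-0.7585 -0.6517  0.0028  0.421 ]
 [-0.4644  0.5375 -0.7038  0.2795]
 [ 0.4572 -0.5351 -0.7104  0.571 ]
 [ 0.      0.      0.      1.    ]]
```

View pics/top0.png

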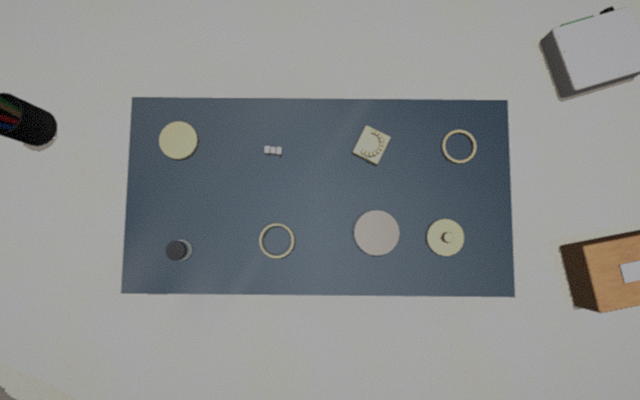

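View pics/side0.png

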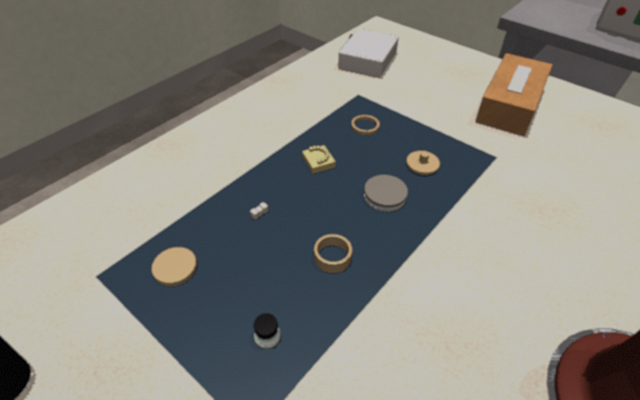

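Top view: plate (178,141), bridge (273,150), tall ring (277,241), low ring (459,147), pedestal (377,233), lid (445,238), cast (372,145), jar (178,250). The side view agrees: the tall ring is the one at (333,253). Next I locate them from depth in both views.

```bash
cat > h.py <<'E'
import numpy as np,cv2
from plant import manip
def cloud(n,d):
    m=manip.camera_model(n);K,T=m["mtx"],m["world_to_cam"]
    v,u=np.mgrid[:d.shape[0],:d.shape[1]]
    P=np.stack([(u-K[0,2])/K[0,0]*d,(v-K[1,2])/K[1,1]*d,d],-1)
    return (P-T[:3,3])@T[:3,:3]
def proj(n,p):
    m=manip.camera_model(n);c=m["world_to_cam"][:3]@np.r_[p,1];c=m["mtx"]@c;return c[:2]/c[2]
def ray(n,uv,z):   # pixel -> world at height z
    m=manip.camera_model(n);T=m["world_to_cam"];R=T[:3,:3]
    o=-R.T@T[:3,3];w=R.T@np.linalg.inv(m["mtx"])@np.r_[uv,1];return (o+w*(z-o[2])/w[2])[:2]
def circ(P):
    A=np.c_[2*P,np.ones(len(P))];s=np.linalg.lstsq(A,(P**2).sum(1),rcond=None)[0]
    return s[:2],np.sqrt(s[2]+s[:2]@s[:2])
E
python3 - <<'E'
from h import *
np.set_printoptions(precision=4,suppress=True)
px=dict(plate=(178,141),bridge=(273,150),tall=(277,241),low=(459,147),ped=(377,233),lid=(445,238),cast=(372,145),jar=(178,250))
f={n:np.load(n+"0.npz") for n in("top","side")}
W={n:cloud(n,f[n]["d"]) for n in f}
for k,uv in px.items():
    c=ray("top",uv,.015)
    for n in f:
        w=W[n];r=np.hypot(*(w[...,:2]-c).transpose(2,0,1))
        tab=np.median(w[(r>.055)&(r<.065)&(f[n]["d"]>0)][:,2])
        m=(r<.048)&(f[n]["d"]>0)&(w[...,2]>tab+.005)
        P=w[m];zt=np.percentile(P[:,2],95)
        m2=(m&(w[...,2]>zt-.005)).astype(np.uint8)
        pts=max(cv2.findContours(m2,0,1)[0],key=len)[:,0]
        z=np.median(w[m2>0][:,2])
        Q=np.array([ray(n,p,z) for p in pts]);cc,R=circ(Q)
        rect=cv2.minAreaRect(((Q-c)*1000).astype(np.float32))
        print(k,n,"tab",round(tab,4),"ztop",round(zt,4),"med",round(z,4),"c",cc,"R",round(R,4),"rect",np.array(rect[0])/1000+c,rect[1:],"n",m2.sum())
E
```

```text
plate top tab 0.001 ztop 0.0146 med 0.0125 c [0.6347 0.2574] R 0.034 rect [0.6347 0.2572] ((67.1541519165039, 67.35626220703125), 2.250321865081787) n 1118
plate side tab 0.0001 ztop 0.0131 med 0.0113 c [0.6361 0.2572] R 0.0345 rect [0.6357 0.257 ] ((67.7855453491211, 71.46320343017578), 55.72147750854492) n 1242
bridge top tab 0.0011 ztop 0.0187 med 0.0162 c [0.6174 0.0841] R 0.0118 rect [0.6167 0.0842] ((31.085939407348633, 13.371308326721191), 85.64228820800781) n 121
bridge side tab 0.0 ztop 0.0169 med 0.0151 c [0.6185 0.0845] R 0.0123 rect [0.6183 0.0846] ((32.027793884277344, 15.90760612487793), 81.93099212646484) n 110
tall top tab 0.0009 ztop 0.0273 med 0.0252 c [0.4549 0.0735] R 0.0299 rect [0.4548 0.0732] ((60.66267013549805, 59.2758674621582), 0.9040151238441467) n 291
tall side tab -0.0001 ztop 0.0252 med 0.0237 c [0.4561 0.0738] R 0.0306 rect [0.4561 0.0733] ((60.431793212890625, 63.096046447753906), 40.78457260131836) n 344
low top tab 0.0007 ztop 0.0129 med 0.0108 c [ 0.6279 -0.2527] R 0.03 rect [ 0.6278 -0.2525] ((59.822357177734375, 60.626224517822266), 44.9301567077
[... 762 characters left out ...]
1036224365234, 22.668203353881836), 31.29865837097168) n 56
cast top tab 0.0009 ztop 0.0264 med 0.0255 c [ 0.6293 -0.0903] R 0.0211 rect [ 0.6258 -0.0973] ((31.785642623901367, 48.77016830444336), 63.88652038574219) n 184
cast side tab -0.0001 ztop 0.0254 med 0.0243 c [ 0.6302 -0.0903] R 0.0212 rect [ 0.6268 -0.0969] ((33.360355377197266, 52.75682067871094), 64.37503051757812) n 131
jar top tab 0.0011 ztop 0.0421 med 0.0404 c [0.4366 0.2438] R 0.0158 rect [0.4367 0.2436] ((31.767559051513672, 31.836925506591797), 46.68014907836914) n 298
jar side tab -0.0001 ztop 0.0406 med 0.0392 c [0.4377 0.244 ] R 0.0163 rect [0.4376 0.2442] ((32.2022590637207, 33.38395309448242), 70.98298645019531) n 434
```

```bash
cat >> h.py <<'E'
def delta(x,y,z,ang=None):
    "remaining shift in tool axes (cm) from measured pose to target TCP; ang = wanted world angle of tool y (deg)"
    from scipy.spatial.transform import Rotation as Ro
    s=manip.state();q=s["tool_rot"];R=Ro.from_quat(np.r_[q[1:],q[0]]).as_matrix()
    a=np.degrees(np.arctan2(R[1,1],R[0,1]))
    print("t",round(s["time"],2),"pos",np.round(s["tool_pos"],4),"yang",round(a,2),"tilt",np.round(R[:2,2],4),"shift cm",np.round(100*R.T@(np.array([x,y,z])-s["tool_pos"]),2),
      "turn",None if ang is None else np.round(np.radians((a-ang+90)%180-90),3),"F",np.round(s["contact_force"],1),"w",round(s["gripper_width"],3),"g",round(s["grasp_force"],1))
E
T='{"turn":0.14}'
python3 -m crank '[{"turn":0.14},{"turn":0.14},{"turn":0.14},{"turn":0.14},{"turn":0.14}]' 100
python3 -m crank '[{"turn":0.14},{"turn":0.14},{"turn":0.14},{"turn":0.133},{}]'
python3 -c "
from h import *
delta(.6354,.2573,.12,0)"
```

```text
t 0.1 pos [0.1951 0.5932 0.2302] yang 71.79 tilt [-0.0008 -0.0017] shift cm [-52.33 -18.13  11.04] turn 1.253 F [ 0.3 -0.3 -0.4] w 1.001 g 0.0schema error: expected keys x, y, z, turn
schema error: expected keys x, y, z, turn
```

```bash
python3 -m crank '[{"x":0,"y":0,"z":0,"turn":0.14},{"x":0,"y":0,"z":0,"turn":0.14},{"x":0,"y":0,"z":0,"turn":0.14},{"x":0,"y":0,"z":0,"turn":0.14},{"x":0,"y":0,"z":0,"turn":0.14}]' 100
python3 -m crank '[{"x":0,"y":0,"z":0,"turn":0.14},{"x":0,"y":0,"z":0,"turn":0.14},{"x":0,"y":0,"z":0,"turn":0.14},{"x":0,"y":0,"z":0,"turn":0.133},{"x":0,"y":0,"z":0,"turn":0}]'
python3 -c "
from h import *
delta(.6354,.2573,.12,0)"
```

```text
time: 0.6
tool_pos: [0.1951, 0.5933, 0.2306]
tool_rot: [0.0, 0.49, 0.872, -0.001]
contact_force: [-0.6, -0.0, 0.1]
gripper_width: 1.0
grasp_force: 0.0
time: 1.1
tool_pos: [0.1951, 0.5934, 0.2306]
tool_rot: [0.0, 0.707, 0.707, -0.001]
contact_force: [-0.2, -0.8, -0.2]
gripper_width: 1.0
grasp_force: 0.0
t 1.1 pos [0.1951 0.5934 0.2306] yang 0.02 tilt [-0.0005 -0.001 ] shift cm [-33.61  44.02  11.08] turn 0.0 F [-0.2 -0.8 -0.2] w 1.0 g 0.0
```

```bash
python3 -m crank '[{"x":-2.24,"y":2.935,"z":0.74,"turn":0},{"x":-2.24,"y":2.935,"z":0.74,"turn":0},{"x":-2.24,"y":2.935,"z":0.74,"turn":0},{"x":-2.24,"y":2.935,"z":0.74,"turn":0},{"x":-2.24,"y":2.935,"z":0.74,"turn":0}]' >/dev/null
python3 -m crank '[{"x":-2.24,"y":2.935,"z":0.74,"turn":0},{"x":-2.24,"y":2.935,"z":0.74,"turn":0},{"x":-2.24,"y":2.935,"z":0.74,"turn":0},{"x":-2.24,"y":2.935,"z":0.74,"turn":0},{"x":-2.24,"y":2.935,"z":0.74,"turn":0}]' >/dev/null
python3 -m crank '[{"x":-2.24,"y":2.935,"z":0.74,"turn":0},{"x":-2.24,"y":2.935,"z":0.74,"turn":0},{"x":-2.24,"y":2.935,"z":0.74,"turn":0},{"x":-2.24,"y":2.935,"z":0.74,"turn":0},{"x":-2.24,"y":2.935,"z":0.74,"turn":0}]' >/dev/null
python3 -m crank '[{"x":0,"y":0,"z":0,"turn":0},{"x":0,"y":0,"z":0,"turn":0}]'>/dev/null
python3 -c "
from h import *
delta(.6354,.2573,.12,0)
p,d=manip.grab_frame('side');cv2.imwrite('pics/side1.png',cv2.resize(p[100:340,60:380,::-1],None,fx=2,fy=2))
w=cloud('side',d);t=manip.state()['tool_pos']
m=(d>0)&(abs(w[...,0]-t[0])<.075)&(abs(w[...,1]-t[1])<.03)&(w[...,2]>.05)&(w[...,2]<.2)
P=w[m]
for s,n in((-1,'x-'),(1,'x+')):
  Q=P[(P[:,0]-t[0])*s>.03]
  print(n,len(Q),Q.min(0),Q.max(0),np.percentile(Q[:,2],[1,3,5]))
"
```

```text
t 2.8 pos [0.6355 0.2571 0.1194] yang 0.03 tilt [-0.0017 -0.    ] shift cm [ 0.02 -0.01 -0.06] turn 0.001 F [ 0.1 -0.3 -0.1] w 0.999 g 0.0
x- 698 [0.56089676 0.24498999 0.13183765] [0.60497868 0.27478137 0.19990235] [0.13500059 0.13917552 0.14182211]
x+ 336 [0.66535379 0.25003708 0.13187645] [0.70703439 0.27474122 0.19997226] [0.13281943 0.13411617 0.13484931]
```

View pics/side1.png

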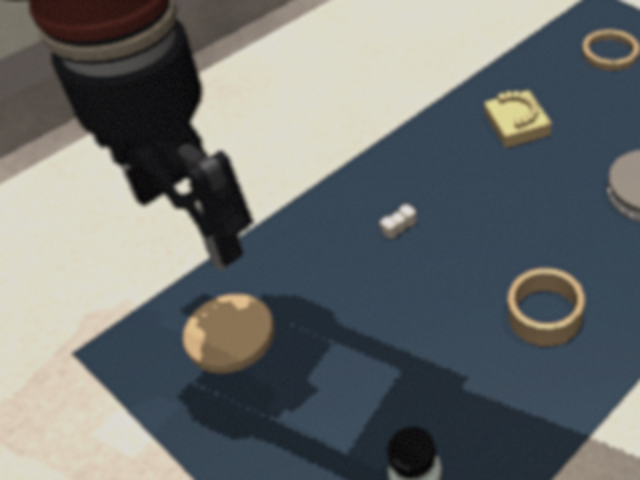

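The side view shows the open gripper over the plate at (230,330 in the crop), with the visible fingertip at about (228,258). Depth puts the open fingertips 12.5 mm behind the TCP. I'll measure the tip setback again at the plate's opening.

```bash
cat >> h.py <<'E'
def tips():
    p,d=manip.grab_frame('side');w=cloud('side',d);t=manip.state()['tool_pos']
    m=(d>0)&(abs(w[...,0]-t[0])<.075)&(abs(w[...,1]-t[1])<.03)&(w[...,2]>.05)&(w[...,2]<.2)
    P=w[m];P=P[P[:,0]-t[0]>.02]
    print("tip above TCP",np.sort(P[:,2])[[0,3,8]]-t[2],"w",manip.state()["gripper_width"])
E
python3 -m crank '[{"x":0,"y":0,"z":0,"turn":0},{"x":0,"y":0,"z":0,"turn":0},{"x":0,"y":0,"z":0,"turn":0},{"x":0,"y":0,"z":0,"turn":0}]' 82 >/dev/null
python3 -c "
from h import *
tips()"
python3 -m crank '[{"x":0,"y":0,"z":0,"turn":0},{"x":0,"y":0,"z":0,"turn":0},{"x":0,"y":0,"z":0,"turn":0},{"x":0,"y":0,"z":0,"turn":0}]' 70 >/dev/null
python3 -c "
from h import *
tips()"
```

```text
tip above TCP [0.00621616 0.00690053 0.00932192] w 0.8199408171400452
tip above TCP [0.00449359 0.00481556 0.00613789] w 0.7043396051162901
```

```bash
python3 -m crank '[{"x":0,"y":0,"z":2,"turn":0},{"x":0,"y":0,"z":2,"turn":0},{"x":0,"y":0,"z":2,"turn":0},{"x":0,"y":0,"z":2,"turn":0},{"x":0,"y":0,"z":2,"turn":0}]' 98 >/dev/null
python3 -m crank '[{"x":0,"y":0,"z":0.7,"turn":0},{"x":0,"y":0,"z":0.6,"turn":0},{"x":0,"y":0,"z":0.5,"turn":0},{"x":0,"y":0,"z":0.4,"turn":0},{"x":0,"y":0,"z":0,"turn":0}]' >/dev/null
python3 -c "
from h import *
delta(.6354,.2573,-.003,0)"
python3 -m crank '[{"x":0,"y":0,"z":0,"turn":0},{"x":0,"y":0,"z":0,"turn":0},{"x":0,"y":0,"z":0,"turn":0},{"x":0,"y":0,"z":0,"turn":0},{"x":0,"y":0,"z":0,"turn":0}]' 75
python3 -m crank '[{"x":0,"y":0,"z":0,"turn":0},{"x":0,"y":0,"z":0,"turn":0}]' 70
```

```text
t 4.75 pos [ 0.6356  0.2577 -0.0016] yang -0.0 tilt [0.0001 0.    ] shift cm [-0.04 -0.02  0.14] turn -0.0 F [ 0.4 -0.3 -0.4] w 0.976 g 0.0
time: 5.25
tool_pos: [0.6368, 0.2581, 0.0001]
tool_rot: [0.001, 0.707, 0.707, 0.001]
contact_force: [-0.1, -0.0, 6.0]
gripper_width: 0.778
grasp_force: 67.2
time: 5.45
tool_pos: [0.6368, 0.2581, 0.0]
tool_rot: [0.001, 0.707, 0.707, 0.001]
contact_force: [1.6, -0.4, 5.4]
gripper_width: 0.783
grasp_force: 67.2
```

```bash
python3 -m crank '[{"x":0,"y":0,"z":-0.5,"turn":0},{"x":0,"y":0,"z":-1.5,"turn":0},{"x":0,"y":0,"z":-2.5,"turn":0},{"x":0,"y":0,"z":-3,"turn":0},{"x":0,"y":0,"z":-1.5,"turn":0}]' 
python3 -m crank '[{"x":-2,"y":-0.9,"z":0,"turn":0},{"x":-3.5,"y":-1.6,"z":0,"turn":0},{"x":-4,"y":-1.85,"z":0,"turn":0},{"x":-4,"y":-1.85,"z":0,"turn":0},{"x":-4,"y":-1.85,"z":0,"turn":0}]' >/dev/null
python3 -m crank '[{"x":-4,"y":-1.85,"z":0,"turn":0},{"x":-4,"y":-1.85,"z":0,"turn":0},{"x":-4,"y":-1.85,"z":0,"turn":0},{"x":-3.6,"y":-1.6,"z":0,"turn":0},{"x":-2.7,"y":-1.2,"z":0,"turn":0}]' >/dev/null
python3 -m crank '[{"x":0,"y":0,"z":1,"turn":0},{"x":0,"y":0,"z":1,"turn":0},{"x":0,"y":0,"z":0,"turn":0},{"x":0,"y":0,"z":0,"turn":0},{"x":0,"y":0,"z":0,"turn":0}]' >/dev/null
python3 -c "
from h import *
delta(.4710,-.1003,.0205,0)
p,d=manip.grab_frame('side');cv2.imwrite('pics/side2.png',cv2.resize(p[60:300,260:580,::-1],None,fx=2,fy=2))"
```

```text
time: 5.95
tool_pos: [0.6369, 0.2581, 0.0921]
tool_rot: [0.001, 0.707, 0.707, 0.002]
contact_force: [0.2, 0.2, -0.4]
gripper_width: 0.772
grasp_force: 66.9
t 7.45 pos [ 0.4719 -0.0996  0.0684] yang 0.09 tilt [0.     0.0001] shift cm [-0.07 -0.09  4.79] turn 0.002 F [-1.  -0.6 -0.3] w 0.78 g 67.0
```

View pics/side2.png

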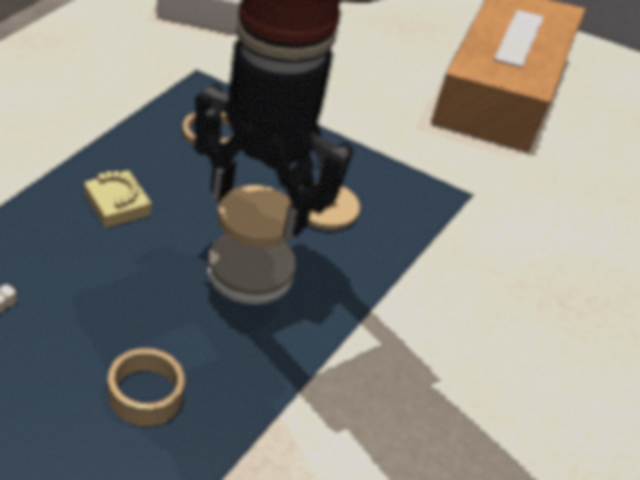

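The plate is held level above the pedestal (crop: plate (256,215), pedestal top (252,262)). Next I'll measure where it sits relative to the TCP.

```bash
cat >> h.py <<'E'
from scipy.optimize import least_squares
def rim(n,z,R,c0,tol=.004,save=None):
    "fit circle of radius R to the visible border of sand-coloured points near height z"
    p,d=manip.grab_frame(n);w=cloud(n,d)
    if save: cv2.imwrite(save,p[:,:,::-1])
    r=np.hypot(w[...,0]-c0[0],w[...,1]-c0[1])
    m=((d>0)&(r<R+.012)&(abs(w[...,2]-z)<tol)&(p.max(2)>70)&(p[...,0].astype(int)-p[...,2]>12)).astype(np.uint8)
    zz=np.median(w[m>0][:,2])
    hull=np.concatenate([c[:,0] for c in cv2.findContours(m,0,1)[0] if len(c)>5])
    Q=np.array([ray(n,q,zz) for q in hull])
    f=least_squares(lambda c:np.hypot(*(Q-c).T)-R,c0,loss="soft_l1",f_scale=.0005)
    res=np.hypot(*(Q-f.x).T)-R
    print(n,"rim c",np.round(f.x,4),"z",round(zz,4),"n",m.sum(),"in",np.mean(abs(res)<.0015).round(2),"minus TCP",np.round(f.x-manip.state()["tool_pos"][:2],4))
E
python3 -c "
from h import *
t=manip.state()['tool_pos']
for n in('side','top'): rim(n,t[2]+.012,.0343,t[:2],.006)"
```

```text
side rim c [ 0.4721 -0.0977] z 0.0797 n 803 in 0.57 minus TCP [0.0001 0.0022]
  return _methods._mean(a, axis=axis, dtype=dtype,
  ret = ret.dtype.type(ret / rcount)
Traceback (most recent call last):
  File "h.py", line 36, in rim
    hull=np.concatenate([c[:,0] for c in cv2.findContours(m,0,1)[0] if len(c)>5])
ValueError: need at least one array to concatenate
```

```bash
python3 - <<'E'
s=open('h.py').read()
s=s.replace('''    Q=np.array([ray(n,q,zz)''','''    near=cv2.erode(np.where(d>0,d,0).astype(np.float32),np.ones((7,7)))
    hull=hull[near[hull[:,1],hull[:,0]]>d[hull[:,1],hull[:,0]]-.012]
    Q=np.array([ray(n,q,zz)''')
open('h.py','w').write(s)
E
python3 -c "
from h import *
t=manip.state()['tool_pos']
rim('side',t[2]+.012,.0343,t[:2],.006)"
```

```text
side rim c [ 0.4713 -0.0978] z 0.0797 n 804 in 0.71 minus TCP [-0.0006  0.0023]
```

```bash
python3 -c "
from h import *
t=manip.state()['tool_pos'];p,d=manip.grab_frame('side');p=p[:,:,::-1].copy()
p=cv2.resize(p[120:220,340:440],None,fx=6,fy=6,interpolation=cv2.INTER_CUBIC)
for c,col in(((t[0],t[1]-.0008),(0,0,255)),((t[0]-.0006,t[1]+.0023),(0,255,0))):
  for z in(t[2]+.0120,):
    q=np.array([(proj('side',[c[0]+.035*np.cos(a),c[1]+.035*np.sin(a),z])-[340,120]+.5)*6 for a in np.linspace(0,6.3,60)]).astype(int)
    cv2.polylines(p,[q],1,col,1)
cv2.imwrite('pics/ov.png',p)"
```

```text
(no output)
```

View pics/ov.png

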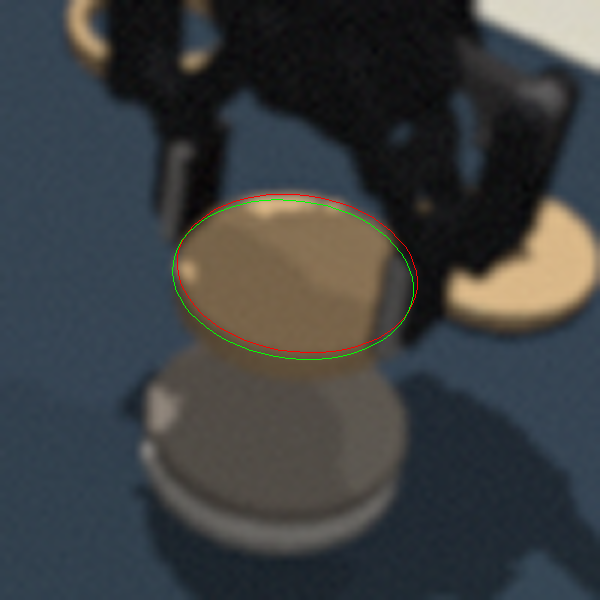

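The red outline (plate at TCP y −0.8 mm) matches the plate's upper rim. The green one took in the side wall, so I'm using red. Lowering now.

```bash
python3 -m crank '[{"x":-0.05,"y":0,"z":1.2,"turn":0},{"x":0,"y":0,"z":1.5,"turn":0},{"x":0,"y":0,"z":1.2,"turn":0},{"x":0,"y":0,"z":0.3,"turn":0},{"x":0,"y":0,"z":0.1,"turn":0}]' >/dev/null
python3 -m crank '[{"x":0,"y":0,"z":0.1,"turn":0},{"x":0,"y":0,"z":0.1,"turn":0},{"x":0,"y":0,"z":0.1,"turn":0},{"x":0,"y":0,"z":0,"turn":0}]' 
python3 -c "
from h import *
delta(.472,-.1001,.0200,0)"
```

```text
time: 8.6
tool_pos: [0.4717, -0.1009, 0.0225]
tool_rot: [0.0, 0.707, 0.707, 0.0]
contact_force: [-0.2, -0.3, -1.7]
gripper_width: 0.78
grasp_force: 67.0
t 8.6 pos [ 0.4717 -0.1009  0.0225] yang -0.0 tilt [ 0.0005 -0.0001] shift cm [0.08 0.03 0.25] turn -0.0 F [-0.2 -0.3 -1.7] w 0.78 g 67.0
```

```bash
python3 -m crank '[{"x":0.03,"y":0,"z":0.1,"turn":0},{"x":0,"y":0,"z":0.05,"turn":0},{"x":0,"y":0,"z":0.05,"turn":0},{"x":0,"y":0,"z":0,"turn":0}]' 
python3 -m crank '[{"x":0,"y":0,"z":0.05,"turn":0},{"x":0,"y":0,"z":0,"turn":0}]' 
```

```text
time: 9.0
tool_pos: [0.4715, -0.1005, 0.0203]
tool_rot: [-0.0, 0.707, 0.707, -0.0]
contact_force: [0.1, -0.2, -1.9]
gripper_width: 0.781
grasp_force: 67.0
time: 9.2
tool_pos: [0.4716, -0.1005, 0.0201]
tool_rot: [-0.0, 0.707, 0.707, -0.0]
contact_force: [-1.5, 1.2, 1.9]
gripper_width: 0.781
grasp_force: 67.4
```

```bash
python3 -m crank '[{"x":0,"y":0,"z":0.03,"turn":0},{"x":0,"y":0,"z":0,"turn":0}]' 
python3 -m crank '[{"x":0,"y":0,"z":0,"turn":0},{"x":0,"y":0,"z":0,"turn":0},{"x":0,"y":0,"z":0,"turn":0},{"x":0,"y":0,"z":0,"turn":0}]' 97
python3 -m crank '[{"x":0,"y":0,"z":-0.5,"turn":0},{"x":0,"y":0,"z":-1.5,"turn":0},{"x":0,"y":0,"z":-3,"turn":0},{"x":0,"y":0,"z":-3,"turn":0},{"x":0,"y":0,"z":-2,"turn":0}]'  
python3 -m crank '[{"x":3,"y":2.5,"z":0,"turn":0.06},{"x":3.5,"y":2.5,"z":0,"turn":0.045},{"x":4,"y":3,"z":0,"turn":0},{"x":4,"y":3,"z":0,"turn":0},{"x":4,"y":3,"z":0,"turn":0}]' 50 >/dev/null
python3 -c "
from h import *
rim('side',.032,.0345,(.471,-.101),.0025);rim('top',.032,.0345,(.471,-.101),.0035)
delta(.6184,.0844,.06,-6)"
```

```text
time: 9.4
tool_pos: [0.4716, -0.1005, 0.02]
tool_rot: [-0.0, 0.707, 0.707, -0.0]
contact_force: [-2.9, 0.6, 5.3]
gripper_width: 0.781
grasp_force: 67.7
time: 9.8
tool_pos: [0.4715, -0.1005, 0.0194]
tool_rot: [-0.0, 0.707, 0.707, -0.0]
contact_force: [0.7, 0.8, -0.6]
gripper_width: 0.972
grasp_force: 0.0
time: 10.3
tool_pos: [0.4725, -0.1009, 0.1223]
tool_rot: [0.001, 0.707, 0.707, 0.001]
contact_force: [0.6, -0.2, 0.2]
gripper_width: 0.967
grasp_force: 0.0
side rim c [ 0.4723 -0.1004] z 0.0313 n 767 in 0.88 minus TCP [-0.1584 -0.1799]
top rim c [ 0.4699 -0.102 ] z 0.0322 n 910 in 0.52 minus TCP [-0.1585 -0.1788]
t 10.9 pos [0.6284 0.0768 0.1193] yang -5.76 tilt [0.0013 0.0013] shift cm [ 0.65 -1.08  5.93] turn 0.004 F [ 0.  -0.1  0.7] w 0.501 g 0.0
```

```bash
python3 -m crank '[{"x":0.3,"y":-0.5,"z":1,"turn":0.004},{"x":0.35,"y":-0.58,"z":2.5,"turn":0},{"x":0,"y":0,"z":2.5,"turn":0},{"x":0,"y":0,"z":2,"turn":0},{"x":0,"y":0,"z":1,"turn":0}]' 50 >/dev/null
python3 -m crank '[{"x":0,"y":0,"z":0.5,"turn":0},{"x":0,"y":0,"z":0,"turn":0}]' >/dev/null
python3 -c "
from h import *
delta(.6185,.0845,.004,-6)
p,d=manip.grab_frame('side');cv2.imwrite('pics/b.png',cv2.resize(p[150:270,180:340,::-1],None,fx=4,fy=4))"
```

```text
t 11.6 pos [0.6151 0.0799 0.0243] yang -6.29 tilt [-0.0007 -0.    ] shift cm [0.49 0.29 2.03] turn -0.005 F [ 0.4 -0.6 -0.8] w 0.5 g 0.0
```

View pics/b.png

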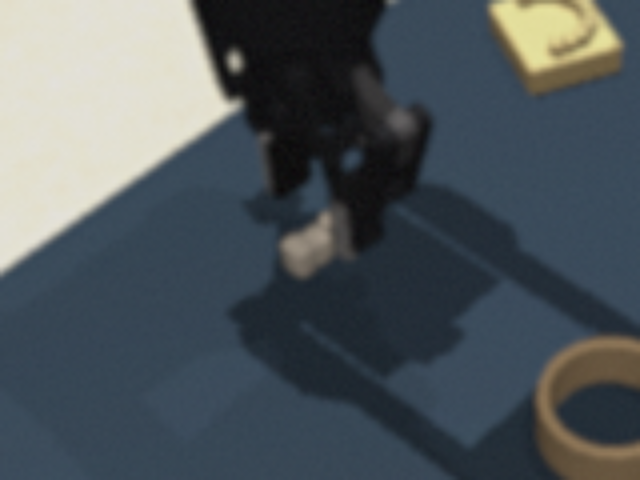

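The bridge (310,250 in the crop) lies between the fingers. Small correction, then close.

```bash
python3 -m crank '[{"x":0.49,"y":0.29,"z":0,"turn":-0.005},{"x":0,"y":0,"z":0.9,"turn":0},{"x":0,"y":0,"z":0.7,"turn":0},{"x":0,"y":0,"z":0.4,"turn":0},{"x":0,"y":0,"z":0,"turn":0}]' 50 >/dev/null
python3 -c "
from h import *
delta(.6185,.0845,.004,-6)"
python3 -m crank '[{"x":0,"y":0,"z":0,"turn":0},{"x":0,"y":0,"z":0,"turn":0},{"x":0,"y":0,"z":0,"turn":0},{"x":0,"y":0,"z":0,"turn":0},{"x":0,"y":0,"z":0,"turn":0}]' 25
python3 -m crank '[{"x":0,"y":0,"z":0,"turn":0},{"x":0,"y":0,"z":0,"turn":0},{"x":0,"y":0,"z":0,"turn":0},{"x":0,"y":0,"z":0,"turn":0},{"x":0,"y":0,"z":0,"turn":0}]' 5
python3 -c "
from h import *
delta(.6185,.0845,.004,-6)"
```

```text
t 12.15 pos [0.618 0.085 0.003] yang -5.95 tilt [-0.0025 -0.0001] shift cm [-0.04  0.05 -0.1 ] turn 0.001 F [0.1 0.3 0.1] w 0.498 g 0.0
time: 12.65
tool_pos: [0.6192, 0.085, 0.0047]
tool_rot: [0.0, 0.743, 0.669, 0.0]
contact_force: [-0.1, 0.2, -0.2]
gripper_width: 0.253
grasp_force: 0.0
time: 13.15
tool_pos: [0.6194, 0.085, 0.0049]
tool_rot: [0.0, 0.743, 0.669, 0.0]
contact_force: [-0.2, 0.5, 2.9]
gripper_width: 0.144
grasp_force: 60.7
t 13.15 pos [0.6194 0.085  0.0049] yang -5.95 tilt [ 0.0007 -0.    ] shift cm [-0.06 -0.08  0.09] turn 0.001 F [-0.2  0.5  2.9] w 0.144 g 60.7
```

```bash
python3 -m crank '[{"x":0,"y":0,"z":-0.5,"turn":0},{"x":0,"y":0,"z":-2,"turn":0},{"x":0,"y":0,"z":-3,"turn":0},{"x":0,"y":0,"z":-2.5,"turn":0},{"x":0,"y":0,"z":-1,"turn":0}]' >/dev/null
python3 -c "
from h import *
delta(.4718,-.1005,.09,-6)"
```

```text
t 13.65 pos [0.6205 0.0851 0.0975] yang -5.95 tilt [0.0043 0.0001] shift cm [-20.   -12.87   0.69] turn 0.001 F [-0.  -0.6 -0.6] w 0.141 g 60.3
```

```bash
python3 -m crank '[{"x":-2,"y":-1.3,"z":0,"turn":0},{"x":-3.5,"y":-2.2,"z":0,"turn":0},{"x":-4,"y":-2.6,"z":0,"turn":0},{"x":-4,"y":-2.6,"z":0,"turn":0},{"x":-3.5,"y":-2.2,"z":0,"turn":0}]' >/dev/null
python3 -m crank '[{"x":-2,"y":-1.3,"z":0,"turn":0},{"x":-1,"y":-0.6,"z":1.5,"turn":0},{"x":0,"y":0,"z":1.5,"turn":0},{"x":0,"y":0,"z":0,"turn":0},{"x":0,"y":0,"z":0,"turn":0}]' >/dev/null
python3 -m crank '[{"x":0,"y":0,"z":0,"turn":0}]' >/dev/null
python3 -c "
from h import *
delta(.4718,-.1005,.0369,-6)
p,d=manip.grab_frame('side');cv2.imwrite('pics/b2.png',cv2.resize(p[100:220,320:480,::-1],None,fx=4,fy=4))"
```

```text
t 14.75 pos [ 0.4715 -0.1003  0.0647] yang -5.91 tilt [0.0003 0.    ] shift cm [-0.02  0.03  2.78] turn 0.002 F [ 1.  -0.8  0.8] w 0.142 g 60.3
```

View pics/b2.png

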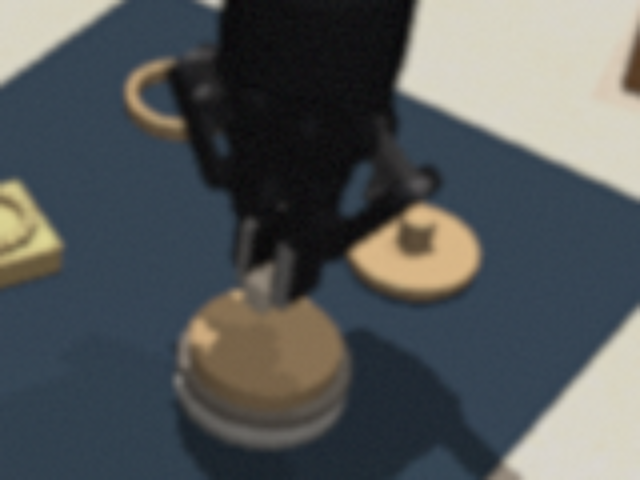

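The bridge is held above the plate (bridge (265,285), plate (267,350) in the crop), and the plate is concentric with the pedestal. Lowering.

```bash
python3 -m crank '[{"x":-0.02,"y":0.02,"z":0.8,"turn":0},{"x":0,"y":0,"z":0.8,"turn":0},{"x":0,"y":0,"z":0.5,"turn":0},{"x":0,"y":0,"z":0.3,"turn":0},{"x":0,"y":0,"z":0,"turn":0}]' >/dev/null
python3 -m crank '[{"x":0,"y":0,"z":0.1,"turn":0},{"x":0,"y":0,"z":0.05,"turn":0},{"x":0,"y":0,"z":0,"turn":0}]'
```

```text
time: 15.6
tool_pos: [0.4713, -0.1009, 0.0392]
tool_rot: [0.0, 0.743, 0.669, 0.0]
contact_force: [0.0, -0.4, -0.9]
gripper_width: 0.141
grasp_force: 60.3
```

```bash
python3 -m crank '[{"x":0.03,"y":0.05,"z":0.1,"turn":0},{"x":0,"y":0,"z":0.05,"turn":0},{"x":0,"y":0,"z":0.05,"turn":0},{"x":0,"y":0,"z":0,"turn":0}]'
python3 -m crank '[{"x":0,"y":0,"z":0.03,"turn":0},{"x":0,"y":0,"z":0,"turn":0}]'
```

```text
time: 16.0
tool_pos: [0.4716, -0.1005, 0.0369]
tool_rot: [-0.0, 0.743, 0.669, -0.0]
contact_force: [0.4, -0.3, -0.4]
gripper_width: 0.143
grasp_force: 60.3
time: 16.2
tool_pos: [0.4717, -0.1006, 0.0368]
tool_rot: [-0.0, 0.743, 0.669, -0.0]
contact_force: [-0.8, 0.1, 0.9]
gripper_width: 0.145
grasp_force: 60.5
```

```bash
python3 -m crank '[{"x":0,"y":0,"z":0.03,"turn":0},{"x":0,"y":0,"z":0,"turn":0}]'
python3 -m crank '[{"x":0,"y":0,"z":0,"turn":0},{"x":0,"y":0,"z":0,"turn":0},{"x":0,"y":0,"z":0,"turn":0},{"x":0,"y":0,"z":0,"turn":0}]' 45
python3 -m crank '[{"x":0,"y":0,"z":-0.5,"turn":0},{"x":0,"y":0,"z":-1.5,"turn":0},{"x":0,"y":0,"z":-3,"turn":0},{"x":0,"y":0,"z":-3,"turn":0},{"x":0,"y":0,"z":-1,"turn":0}]' >/dev/null
python3 -m crank '[{"x":3,"y":0.2,"z":0,"turn":-0.05},{"x":4,"y":0.1,"z":0,"turn":-0.053},{"x":4.2,"y":-1,"z":0,"turn":0},{"x":4,"y":-1,"z":0,"turn":0},{"x":2,"y":0,"z":0,"turn":0}]' 95 >/dev/null
python3 -c "
from h import *
delta(.4560,.0738,.06,0)
for n in('side','top'):
  p,d=manip.grab_frame(n);w=cloud(n,d)
  m=((d>0)&(np.hypot(w[...,0]-.471,w[...,1]+.101)<.03)&(w[...,2]>.039)&(w[...,2]<.055)).astype(np.uint8)
  z=np.median(w[m>0][:,2]);Q=np.array([ray(n,q[::-1],z) for q in np.argwhere(m)]);r=cv2.minAreaRect((Q*1000).astype(np.float32));print(n,m.sum(),z,r)
  if n=='side': cv2.imwrite('pics/b3.png',cv2.resize(p[120:240,320:480,::-1],None,fx=4,fy=4))
"
```

```text
time: 16.4
tool_pos: [0.4717, -0.1006, 0.0369]
tool_rot: [-0.0, 0.743, 0.669, -0.0]
contact_force: [-3.0, 0.9, 5.0]
gripper_width: 0.139
grasp_force: 61.0
time: 16.8
tool_pos: [0.4716, -0.1006, 0.0362]
tool_rot: [-0.0, 0.743, 0.669, -0.0]
contact_force: [0.4, -0.3, 0.5]
gripper_width: 0.453
grasp_force: 0.0
t 17.8 pos [0.4583 0.0734 0.1253] yang 0.07 tilt [-0.0017  0.0007] shift cm [ 0.04 -0.22  6.53] turn 0.001 F [ 0.5  0.  -0.4] w 0.952 g 0.0
side 96 0.046403962657563816 ((468.44189453125, -100.54374694824219), (17.002330780029297, 37.18522262573242), 2.269657850265503)
top 147 0.04822821121921373 ((469.9806213378906, -100.50079345703125), (32.2700309753418, 13.6969575881958), 85.7647476196289)
```

View pics/b3.png

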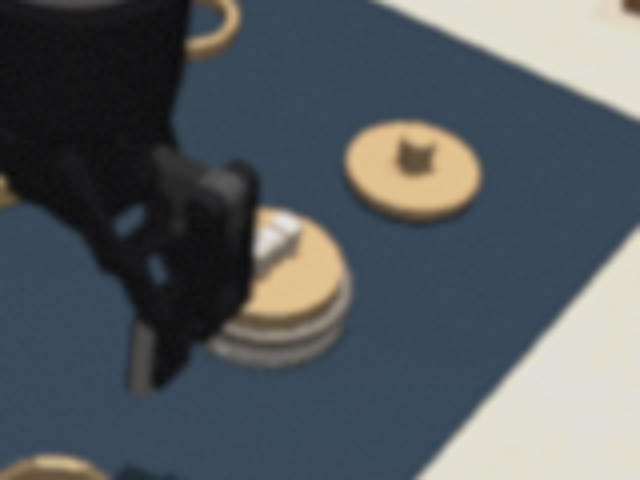

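The bridge stands upright and centred on the plate (crop (275,240)). Going for the tall ring.

```bash
python3 -m crank '[{"x":0.06,"y":-0.18,"z":2,"turn":0},{"x":0,"y":0,"z":3,"turn":0},{"x":0,"y":0,"z":2.5,"turn":0},{"x":0,"y":0,"z":1,"turn":0},{"x":0,"y":0,"z":0,"turn":0}]' 97 >/dev/null
python3 -m crank '[{"x":0,"y":0,"z":0,"turn":0}]'>/dev/null
python3 -c "
from h import *
delta(.4563,.0740,.003,0)"
```

```text
t 18.5 pos [0.459  0.0711 0.0421] yang -0.09 tilt [ 0.001  -0.0002] shift cm [ 0.29 -0.27  3.91] turn -0.002 F [-0.2 -0.2 -0.2] w 0.972 g 0.0
```

```bash
python3 -m crank '[{"x":0.29,"y":-0.27,"z":0,"turn":0},{"x":0,"y":0,"z":1,"turn":0},{"x":0,"y":0,"z":1.2,"turn":0},{"x":0,"y":0,"z":1.1,"turn":0},{"x":0,"y":0,"z":0.5,"turn":0}]' >/dev/null
python3 -m crank '[{"x":0,"y":0,"z":0,"turn":0}]'>/dev/null
python3 -c "
from h import *
delta(.4563,.0740,.003,0)"
python3 -m crank '[{"x":0,"y":0,"z":0,"turn":0},{"x":0,"y":0,"z":0,"turn":0},{"x":0,"y":0,"z":0,"turn":0},{"x":0,"y":0,"z":0,"turn":0},{"x":0,"y":0,"z":0,"turn":0}]' 78 >/dev/null
python3 -m crank '[{"x":0,"y":0,"z":0,"turn":0},{"x":0,"y":0,"z":0,"turn":0},{"x":0,"y":0,"z":0,"turn":0},{"x":0,"y":0,"z":0,"turn":0}]' 60
python3 -c "
from h import *
delta(.4563,.0740,.003,0)"
```

```text
t 19.1 pos [0.4543 0.0744 0.0018] yang -0.06 tilt [-0.0031 -0.    ] shift cm [-0.04  0.2  -0.12] turn -0.001 F [-0.   0.5  0.6] w 0.973 g 0.0
time: 20.0
tool_pos: [0.4563, 0.0744, 0.0044]
tool_rot: [0.0, 0.707, 0.707, 0.0]
contact_force: [-2.2, -0.4, 6.4]
gripper_width: 0.697
grasp_force: 65.0
t 20.0 pos [0.4563 0.0744 0.0044] yang -0.06 tilt [ 0.0012 -0.    ] shift cm [-0.04 -0.    0.14] turn -0.001 F [-2.2 -0.4  6.4] w 0.697 g 65.0
```

```bash
python3 -m crank '[{"x":0,"y":0,"z":-0.5,"turn":0},{"x":0,"y":0,"z":-2,"turn":0},{"x":0,"y":0,"z":-3,"turn":0},{"x":0,"y":0,"z":-3,"turn":0},{"x":0,"y":0,"z":-1,"turn":0}]' >/dev/null
python3 -m crank '[{"x":-2,"y":0.2,"z":0,"turn":0},{"x":-4,"y":0.35,"z":0,"turn":0},{"x":-4.5,"y":0.4,"z":0,"turn":0},{"x":-4,"y":0.35,"z":0,"turn":0},{"x":-2,"y":0.2,"z":0,"turn":0}]' >/dev/null
python3 -m crank '[{"x":-1,"y":0,"z":0,"turn":0},{"x":0,"y":0,"z":1.5,"turn":0},{"x":0,"y":0,"z":0.5,"turn":0},{"x":0,"y":0,"z":0,"turn":0},{"x":0,"y":0,"z":0,"turn":0}]' >/dev/null
python3 -c "
from h import *
delta(.4717,-.1005,.0364,0)
t=manip.state()['tool_pos'];p,d=manip.grab_frame('side');p=p[:,:,::-1].copy()
p=cv2.resize(p[110:210,340:440],None,fx=6,fy=6,interpolation=cv2.INTER_CUBIC)
for R in(.031,.026):
    q=np.array([(proj('side',[t[0]+R*np.cos(a),t[1]-.0005+R*np.sin(a),t[2]-.0044+.025])-[340,110]+.5)*6 for a in np.linspace(0,6.3,60)]).astype(int)
    cv2.polylines(p,[q],1,(0,0,255),1)
cv2.imwrite('pics/r1.png',p)"
```

```text
t 21.5 pos [ 0.4702 -0.0999  0.0782] yang 0.0 tilt [-0.0006  0.0004] shift cm [-0.06  0.16  4.18] turn 0.0 F [ 0.2  1.  -0. ] w 0.693 g 64.8
```

View pics/r1.png

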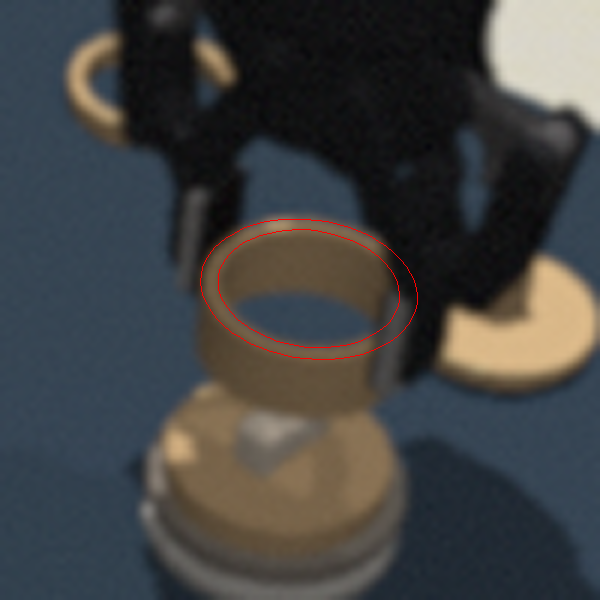

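The ring is held level and matches the predicted outline. The bridge below (crop (280,430)) will sit inside it. Lowering.

```bash
python3 -m crank '[{"x":-0.05,"y":0.15,"z":0.3,"turn":0},{"x":0,"y":0,"z":1,"turn":0},{"x":0,"y":0,"z":1,"turn":0},{"x":0,"y":0,"z":0.9,"turn":0},{"x":0,"y":0,"z":0.4,"turn":0}]' >/dev/null
python3 -m crank '[{"x":0,"y":0,"z":0.2,"turn":0},{"x":0,"y":0,"z":0.1,"turn":0},{"x":0,"y":0,"z":0,"turn":0}]'
```

```text
time: 22.35
tool_pos: [0.4721, -0.1011, 0.0396]
tool_rot: [0.0, 0.707, 0.707, 0.0]
contact_force: [0.3, 0.8, -0.9]
gripper_width: 0.699
grasp_force: 64.8
```

```bash
python3 -m crank '[{"x":0.04,"y":-0.03,"z":0.1,"turn":0},{"x":0,"y":0,"z":0.1,"turn":0},{"x":0,"y":0,"z":0.05,"turn":0},{"x":0,"y":0,"z":0,"turn":0}]'
python3 -m crank '[{"x":0,"y":0,"z":0.04,"turn":0},{"x":0,"y":0,"z":0,"turn":0}]'
```

```text
time: 22.75
tool_pos: [0.4716, -0.1007, 0.0369]
tool_rot: [0.0, 0.707, 0.707, -0.0]
contact_force: [-0.7, 0.4, -1.5]
gripper_width: 0.696
grasp_force: 64.8
time: 22.95
tool_pos: [0.4716, -0.1007, 0.0365]
tool_rot: [0.0, 0.707, 0.707, -0.0]
contact_force: [0.4, -0.2, -1.6]
gripper_width: 0.7
grasp_force: 64.8
```

```bash
python3 -m crank '[{"x":0,"y":0,"z":0.04,"turn":0},{"x":0,"y":0,"z":0,"turn":0}]'
python3 -m crank '[{"x":0,"y":0,"z":0.03,"turn":0},{"x":0,"y":0,"z":0,"turn":0}]'
```

```text
time: 23.15
tool_pos: [0.4716, -0.1007, 0.0364]
tool_rot: [-0.0, 0.707, 0.707, -0.0]
contact_force: [-1.7, 0.5, 2.7]
gripper_width: 0.7
grasp_force: 65.2
time: 23.35
tool_pos: [0.4716, -0.1007, 0.0364]
tool_rot: [-0.0, 0.707, 0.707, -0.0]
contact_force: [-2.9, 0.8, 5.2]
gripper_width: 0.697
grasp_force: 65.5
```

```bash
python3 -m crank '[{"x":0,"y":0,"z":0,"turn":0},{"x":0,"y":0,"z":0,"turn":0},{"x":0,"y":0,"z":0,"turn":0},{"x":0,"y":0,"z":0,"turn":0}]' 94
python3 -m crank '[{"x":0,"y":0,"z":-0.5,"turn":0},{"x":0,"y":0,"z":-2,"turn":0},{"x":0,"y":0,"z":-3,"turn":0},{"x":0,"y":0,"z":-3,"turn":0},{"x":0,"y":0,"z":-1.5,"turn":0}]' >/dev/null
python3 -m crank '[{"x":3,"y":1,"z":0,"turn":0},{"x":3,"y":4,"z":0,"turn":0},{"x":1,"y":4,"z":0,"turn":0},{"x":0,"y":4,"z":0,"turn":0},{"x":0,"y":2,"z":0,"turn":0}]' >/dev/null
python3 -c "
from h import *
for n in('side','top'):
  rim(n,.012,.0325,(.4636,-.2231),.0025); rim(n,.057,.0305,(.471,-.101),.003)
delta(.4640,-.2230,.12,0)
p,d=manip.grab_frame('top');cv2.imwrite('pics/t3.png',cv2.resize(p[180:290,330:490,::-1],None,fx=4,fy=4))"
```

```text
time: 23.75
tool_pos: [0.4716, -0.1007, 0.0357]
tool_rot: [-0.0, 0.707, 0.707, -0.0]
contact_force: [0.1, 0.5, -0.4]
gripper_width: 0.934
grasp_force: 0.0
side rim c [ 0.4662 -0.2251] z 0.0112 n 426 in 0.55 minus TCP [-0.1591 -0.1945]
side rim c [ 0.4721 -0.1015] z 0.056 n 216 in 0.93 minus TCP [-0.1512 -0.0708]
top rim c [ 0.4633 -0.2241] z 0.0122 n 911 in 0.92 minus TCP [-0.1584 -0.1934]
top rim c [ 0.4694 -0.098 ] z 0.0569 n 71 in 0.45 minus TCP [-0.1515 -0.0673]
t 24.95 pos [ 0.6209 -0.0308  0.1349] yang -0.05 tilt [-0.0021  0.0003] shift cm [-19.24 -15.67   1.52] turn -0.001 F [-0.2 -0.6  0.6] w 0.942 g 0.0
```

View pics/t3.png

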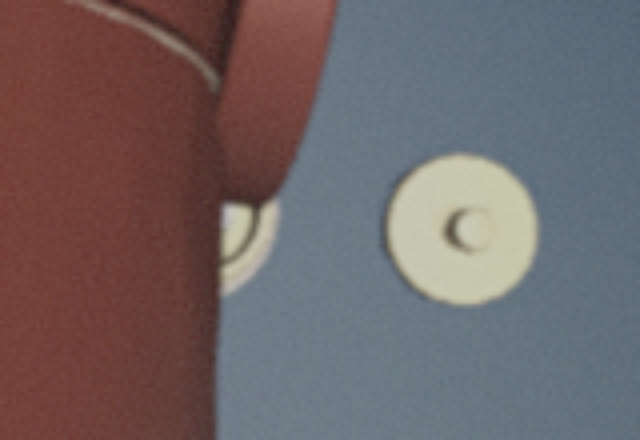

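Top view: the lid is at (462,229) in the crop with its knob intact, and the ring is partly hidden by the arm. The side fit puts the ring at (0.4721, −0.1015), within 1 mm of the pedestal. Going to the lid.

```bash
python3 -m crank '[{"x":-2,"y":-1.6,"z":0,"turn":0},{"x":-3.5,"y":-2.8,"z":0,"turn":0},{"x":-3.8,"y":-3.1,"z":0,"turn":0},{"x":-3.8,"y":-3.1,"z":0,"turn":0},{"x":-3.5,"y":-2.8,"z":0,"turn":0}]' 50 >/dev/null
python3 -m crank '[{"x":-2,"y":-1.6,"z":1,"turn":0},{"x":-0.7,"y":-0.6,"z":3,"turn":0},{"x":0,"y":0,"z":3,"turn":0},{"x":0,"y":0,"z":0.5,"turn":0},{"x":0,"y":0,"z":0,"turn":0}]' >/dev/null
python3 -m crank '[{"x":0,"y":0,"z":0,"turn":0},{"x":0,"y":0,"z":0,"turn":0}]' >/dev/null
python3 -c "
from h import *
delta(.4646,-.2236,.016,0)"
```

```text
t 26.2 pos [ 0.4667 -0.2242  0.0628] yang -0.03 tilt [ 0.0028 -0.0019] shift cm [ 0.06 -0.22  4.68] turn -0.0 F [-0.6 -0.1  1.1] w 0.5 g 0.0
```

```bash
python3 -m crank '[{"x":0.06,"y":-0.22,"z":0,"turn":0},{"x":0,"y":0,"z":1.5,"turn":0},{"x":0,"y":0,"z":1.5,"turn":0},{"x":0,"y":0,"z":1.2,"turn":0},{"x":0,"y":0,"z":0.4,"turn":0}]' >/dev/null
python3 -m crank '[{"x":0,"y":0,"z":0,"turn":0},{"x":0,"y":0,"z":0,"turn":0}]' >/dev/null
python3 -c "
from h import *
delta(.4646,-.2236,.016,0)"
python3 -m crank '[{"x":0,"y":0,"z":0,"turn":0},{"x":0,"y":0,"z":0,"turn":0},{"x":0,"y":0,"z":0,"turn":0},{"x":0,"y":0,"z":0,"turn":0}]' 28 >/dev/null
python3 -m crank '[{"x":0,"y":0,"z":0,"turn":0},{"x":0,"y":0,"z":0,"turn":0},{"x":0,"y":0,"z":0,"turn":0},{"x":0,"y":0,"z":0,"turn":0},{"x":0,"y":0,"z":0,"turn":0}]' 10
python3 -c "
from h import *
delta(.4646,-.2236,.016,0)"
```

```text
t 26.9 pos [ 0.4634 -0.2231  0.0147] yang -0.06 tilt [-0.0001  0.0001] shift cm [-0.05  0.12 -0.13] turn -0.001 F [-0.   0.2  0.5] w 0.496 g 0.0
time: 27.8
tool_pos: [0.4636, -0.2233, 0.0153]
tool_rot: [0.0, 0.707, 0.707, 0.0]
contact_force: [-1.5, 0.5, 4.8]
gripper_width: 0.184
grasp_force: 58.9
t 27.8 pos [ 0.4636 -0.2233  0.0153] yang -0.06 tilt [ 0.0005 -0.0004] shift cm [-0.03  0.1  -0.07] turn -0.001 F [-1.5  0.5  4.8] w 0.184 g 58.9
```

```bash
python3 -m crank '[{"x":0,"y":0,"z":-0.5,"turn":0},{"x":0,"y":0,"z":-2,"turn":0},{"x":0,"y":0,"z":-3,"turn":0},{"x":0,"y":0,"z":-3,"turn":0},{"x":0,"y":0,"z":-2,"turn":0}]' >/dev/null
python3 -m crank '[{"x":1.25,"y":0.1,"z":0,"turn":0},{"x":3,"y":0.2,"z":0,"turn":0},{"x":4,"y":0.2,"z":0,"turn":0},{"x":3,"y":0.2,"z":0,"turn":0},{"x":1,"y":0.1,"z":0,"turn":0}]' >/dev/null
python3 -m crank '[{"x":0,"y":0,"z":1,"turn":0},{"x":0,"y":0,"z":0.5,"turn":0},{"x":0,"y":0,"z":0,"turn":0},{"x":0,"y":0,"z":0,"turn":0},{"x":0,"y":0,"z":0,"turn":0}]' >/dev/null
python3 -c "
from h import *
delta(.4716,-.1008,.0683,0)
t=manip.state()['tool_pos'];p,d=manip.grab_frame('side');p=p[:,:,::-1].copy()
p=cv2.resize(p[90:210,330:450],None,fx=5,fy=5,interpolation=cv2.INTER_CUBIC)
def dr(c,R,z,col):
    q=np.array([(proj('side',[c[0]+R*np.cos(a),c[1]+R*np.sin(a),z])-[330,90]+.5)*5 for a in np.linspace(0,6.3,60)]).astype(int)
    cv2.polylines(p,[q],1,col,1)
dr((t[0],t[1]-.0004),.033,t[2]-.0153+.012,(0,0,255))
dr((.4716,-.1012),.031,.057,(0,255,0))
cv2.imwrite('pics/l1.png',p)"
```

```text
t 29.3 pos [ 0.4715 -0.1014  0.1049] yang -0.13 tilt [ 0.0002 -0.0002] shift cm [0.06 0.01 3.66] turn -0.002 F [ 0.2 -1.  -0.7] w 0.181 g 58.7
```

View pics/l1.png

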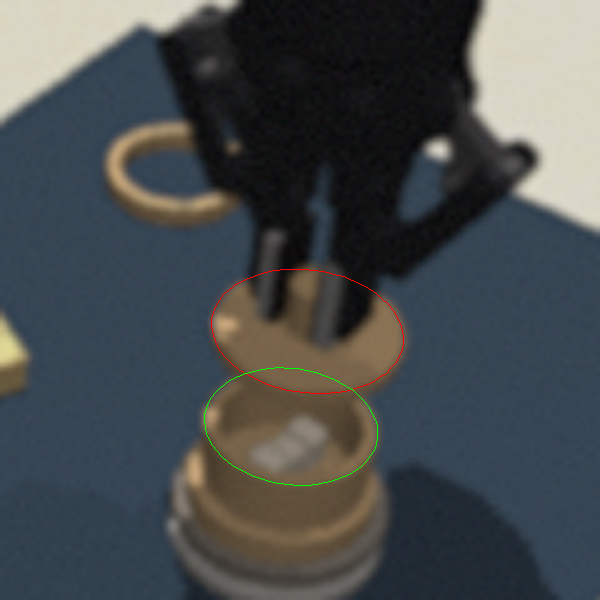

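The lid is held level on the predicted outline, and the ring with the bridge inside sits right where expected (green). Lowering.

```bash
python3 -m crank '[{"x":0.05,"y":0.01,"z":0.5,"turn":0},{"x":0,"y":0,"z":0.9,"turn":0},{"x":0,"y":0,"z":0.9,"turn":0},{"x":0,"y":0,"z":0.5,"turn":0},{"x":0,"y":0,"z":0.2,"turn":0}]' >/dev/null
python3 -m crank '[{"x":0,"y":0,"z":0.2,"turn":0},{"x":0,"y":0,"z":0.1,"turn":0},{"x":0,"y":0,"z":0,"turn":0},{"x":0,"y":0,"z":0,"turn":0}]'
```

```text
time: 30.25
tool_pos: [0.4717, -0.1002, 0.0721]
tool_rot: [0.0, 0.707, 0.707, 0.0]
contact_force: [-0.3, -0.8, 0.3]
gripper_width: 0.178
grasp_force: 58.7
```

```bash
python3 -m crank '[{"x":-0.04,"y":0,"z":0.1,"turn":0},{"x":0,"y":0,"z":0.1,"turn":0},{"x":0,"y":0,"z":0.1,"turn":0},{"x":0,"y":0,"z":0,"turn":0}]'
python3 -m crank '[{"x":0,"y":0,"z":0.04,"turn":0},{"x":0,"y":0,"z":0,"turn":0}]'
```

```text
time: 30.65
tool_pos: [0.4713, -0.1004, 0.0686]
tool_rot: [-0.0, 0.707, 0.707, -0.0]
contact_force: [-0.2, -0.4, -1.4]
gripper_width: 0.181
grasp_force: 58.7
time: 30.85
tool_pos: [0.4715, -0.1005, 0.0684]
tool_rot: [-0.0, 0.707, 0.707, 0.0]
contact_force: [-0.2, 0.4, -1.2]
gripper_width: 0.179
grasp_force: 58.6
```

```bash
python3 -m crank '[{"x":0,"y":0,"z":0.04,"turn":0},{"x":0,"y":0,"z":0,"turn":0}]'
python3 -m crank '[{"x":0,"y":0,"z":0.04,"turn":0},{"x":0,"y":0,"z":0,"turn":0}]'
```

```text
time: 31.05
tool_pos: [0.4716, -0.1005, 0.0683]
tool_rot: [0.0, 0.707, 0.707, -0.0]
contact_force: [-1.2, -0.5, 1.7]
gripper_width: 0.181
grasp_force: 58.8
time: 31.25
tool_pos: [0.4716, -0.1005, 0.0683]
tool_rot: [-0.0, 0.707, 0.707, -0.0]
contact_force: [-2.8, 1.1, 5.0]
gripper_width: 0.184
grasp_force: 59.0
```

Seated at the expected height. Releasing, retreating and checking.

```bash
python3 -m crank '[{"x":0,"y":0,"z":0,"turn":0},{"x":0,"y":0,"z":0,"turn":0},{"x":0,"y":0,"z":0,"turn":0},{"x":0,"y":0,"z":0,"turn":0}]' 50
python3 -m crank '[{"x":0,"y":0,"z":-0.5,"turn":0},{"x":0,"y":0,"z":-2,"turn":0},{"x":0,"y":0,"z":-3,"turn":0},{"x":0,"y":0,"z":-3,"turn":0},{"x":0,"y":0,"z":-2,"turn":0}]' >/dev/null
python3 -m crank '[{"x":3,"y":0,"z":0,"turn":0},{"x":4.5,"y":0,"z":0,"turn":0},{"x":4.5,"y":0,"z":0,"turn":0},{"x":4.5,"y":0,"z":0,"turn":0},{"x":3,"y":0,"z":0,"turn":0}]' >/dev/null
python3 -m crank '[{"x":3,"y":0,"z":0,"turn":0},{"x":3,"y":0,"z":0,"turn":0},{"x":0,"y":0,"z":0,"turn":0}]' 
python3 -c "
from h import *
rim('side',.065,.0325,(.471,-.101),.003);rim('top',.065,.0325,(.471,-.101),.003)
p,d=manip.grab_frame('side');a=p[90:210,330:450]
q,e=manip.grab_frame('top');b=q[170:290,320:440]
w=cloud('top',e);m=(e>0)&(np.hypot(w[...,0]-.47,w[...,1]+.101)<.032)&(w[...,2]>.06)&(w[...,2]<.07)
P=w[m];print('plane slope',np.linalg.lstsq(np.c_[P[:,:2],np.ones(len(P))],P[:,2],rcond=None)[0])
cv2.imwrite('pics/f.png',cv2.resize(np.hstack([a,b])[:,:,::-1],(800,400)))"
```

```text
time: 31.65
tool_pos: [0.4714, -0.1005, 0.0674]
tool_rot: [-0.0, 0.707, 0.707, -0.0]
contact_force: [-0.6, 0.5, 0.7]
gripper_width: 0.499
grasp_force: 0.0
time: 32.95
tool_pos: [0.4715, 0.1572, 0.173]
tool_rot: [-0.0, 0.706, 0.708, 0.0]
contact_force: [-0.9, 0.5, -0.1]
gripper_width: 0.496
grasp_force: 0.0
side rim c [ 0.4719 -0.1019] z 0.0642 n 605 in 0.78 minus TCP [ 0.0004 -0.2576]
top rim c [ 0.4706 -0.1035] z 0.0651 n 829 in 0.51 minus TCP [-0.001  -0.2583]
plane slope [ 0.00559574 -0.00329334  0.06232244]
```

View pics/f.png

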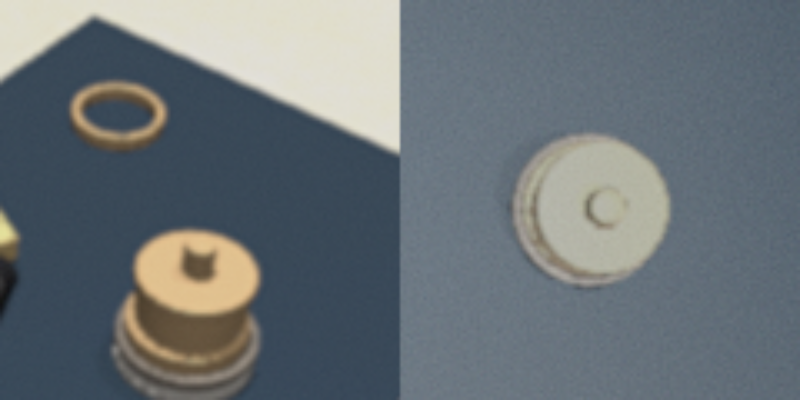

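```bash
python3 -c "
from h import *
p,e=manip.grab_frame('top');w=cloud('top',e)
m=((e>0)&(np.hypot(w[...,0]-.47,w[...,1]+.101)<.045)&(w[...,2]>.058)).astype(np.uint8)
c=max(cv2.findContours(m,0,1)[0],key=len)[:,0];Q=np.array([ray('top',q,.0655) for q in c]);print('lid disc',circ(Q))
m=((e>0)&(np.hypot(w[...,0]-.47,w[...,1]+.101)<.045)&(w[...,2]>.08)).astype(np.uint8)
c=max(cv2.findContours(m,0,1)[0],key=len)[:,0];Q=np.array([ray('top',q,.0855) for q in c]);print('knob',circ(Q))"
```

```text
lid disc (array([ 0.47057282, -0.10151076]), np.float64(0.03199853764986209))
knob (array([ 0.47034452, -0.10120522]), np.float64(0.008241363724417645))
```

Lid at (0.4705, −0.1014) against pedestal (0.4702, −0.1012) in the same camera: centred and flat. Handing in.

```bash
python3 -c "
from plant import manip
print(manip.job_done())"
```

```text
the job is handed in; nothing more can be done
None
```

The stack is built on the pedestal in the order asked and handed in after about 33 s: plate, upright bridge, tall ring, then the lid seated flat, each piece centred to about 1 mm by the cameras; the low ring, cast and jar were not touched.

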